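# Tip the rock salt into its box

## Task

First lift the spice grinder out of the gap and stand it upright on the trivet, near its middle; then slide the open wooden box across until its side sits square, flush and centred against the front of the tray stand. Now push the tray's upright back plate to tip the tray, so that all four lumps of salt slide into the box, and let the tray come back level, leaving the box flush. Do not touch the salt with the gripper, and leave every other thing standing where it is.

Things in the scene. Friction and masses are not known exactly. Their poses are not given: they have to be found in the camera images.
- stand_front (a point): Fixed wooden stand, 110 mm deep, 100 wide, carrying the hinged tray. Point on its flat front face (100 mm wide, 62 high), half-way across, 25 mm above the counter. x runs from the front face into the stand (the tray's mouth points to -x; the stand's back is at x = 110 mm), y along the face, z up.
- tray (a joint): Tilt of the steel tray, rad: 0 level, 1.0 fully tipped (stop). Hinge line along the stand's y, at x = 0, z = +56 mm of stand_front (81 mm above the counter). As it grows the mouth sinks and the back rises. Floor 4 mm thick from the open lip (x = -30 mm) to x = 111; 98 wide, sides 28 high, 0.35 kg. Lumps slide from about 0.45-0.65. Let go, it falls back level in about 1 s.
- tray_plate (a point): Point on the outer rear face of the tray's upright back plate, half-way across, 111 mm behind the hinge and 60 mm above it when level; moves with the tray. Plate: steel, 98 mm wide, 5 thick, top 94 mm above the hinge, at the end away from the mouth. x out of the plate (away from the mouth), y across, z up. Pushing it towards the mouth tips the tray (4-5 N here).
- saltbox_mid (a point): Loose open-topped box of pale wood, 120 mm (its x) by 140 mm (its y), 50 mm high, walls and floor 6 mm thick, 0.45 kg; point at its centre, half-way up. Its +x side faces the stand.
- saltbox_back (a point): Middle of the box's outer +x face (the one that faces the stand), half-way up, 60 mm from the box's centre along its x; same axes as the box.
- grinder_mid (a point): Spice grinder: an upright round steel cylinder 44 mm across, 105 mm tall plus a 7 mm button on top (112 in all), with a slim black neck ring at 74 to 80 mm above its foot, 0.24 kg. Point on its axis 56 mm above its foot, z up. It stands in the gap between the stand and the box.
- trivet_top (a point): Hard grey silicone trivet: a fixed six-sided slab, 128 mm over its corners and 12 mm thick; point at the centre of its top face.
- lump0_mid (a point): White lump of rock salt, about 25 mm across and 22 mm tall, 18 g, lying in the tray; point at its centre.
- lump1_mid (a point): White lump of rock salt, about 28 mm across and 20 mm tall, 20 g, lying in the tray; point at its centre.
- lump2_mid (a point): White lump of rock salt, about 25 mm across and 25 mm tall, 18 g, lying in the tray; point at its centre.
- lump3_mid (a point): White lump of rock salt, about 27 mm across and 18 mm tall, 16 g, lying in the tray; point at its centre.
- mortar: Bystander: a dark wooden mortar, an open cup 92 mm across and 62 tall. Loose; origin at the centre of its underside.
- canister: Bystander: a plastic canister with a lid, 88 mm across and 101 tall. Loose; origin at the centre of its underside.
- tin_wide: Bystander: a closed round tin, 69 mm across and 40 tall. Loose; origin at the centre of its underside.
- tin_small: Bystander: a closed round tin, 51 mm across and 50 tall. Loose; origin at the centre of its underside.
- jar: Bystander: a glass jar with steel cap, 56 mm across and 75 tall. Loose; origin at the centre of its underside.
- oil: Bystander: a slim green glass bottle, 50 mm across and 140 tall. Loose; origin at the centre of its underside.
There are look-alikes about, which are no part of the job. Of the things shaped like the part that bears trivet_top, the grey one is meant.

How it is judged:
On the way, in this order (a step that is already met when the one before it is completed fails the run):
1. the grinder stands upright on the trivet, let go (horizontal distance between grinder_mid and trivet_top below 0.04 m and angle between grinder_mid's own z axis and vertical below 0.1 rad and z of grinder_mid in the frame of trivet_top between 0.05 and 0.062 m and contact force between the fingers and grinder below 0.3 N), for 0.2 s.
2. the box is square, flush and centred against the stand's front (x of saltbox_back in the frame of stand_front between -0.006 and 0.006 m and y of saltbox_back in the frame of stand_front between -0.018 and 0.018 m and angle between the x axis of saltbox_back and the x axis of stand_front, either way round below 0.06 rad and angle between saltbox_mid's own z axis and vertical below 0.06 rad), for 0.2 s.
3. all four lumps lie in the box (x of lump0_mid in the frame of saltbox_mid between -0.054 and 0.054 m and y of lump0_mid in the frame of saltbox_mid between -0.064 and 0.064 m and z of each of lump0_mid, lump1_mid, lump2_mid, lump3_mid in the frame of saltbox_mid below 0.03 m and x of lump1_mid in the frame of saltbox_mid between -0.054 and 0.054 m and y of lump1_mid in the frame of saltbox_mid between -0.064 and 0.064 m and x of lump2_mid in the frame of saltbox_mid between -0.054 and 0.054 m and y of lump2_mid in the frame of saltbox_mid between -0.064 and 0.064 m and x of lump3_mid in the frame of saltbox_mid between -0.054 and 0.054 m and y of lump3_mid in the frame of saltbox_mid between -0.064 and 0.064 m), for 0.2 s.
At the end, for the whole second after the job is handed in: All four lumps lie in the box; the box stands flush (within 6 mm), square (0.06 rad) and centred (18 mm) against the stand's front; the grinder is upright (0.1 rad) on the trivet within 40 mm of its centre; the tray is level again (below 0.06 rad); all at rest (all of step 2 and all of step 3 and horizontal distance between grinder_mid and trivet_top below 0.04 m and angle between grinder_mid's own z axis and vertical below 0.1 rad and z of grinder_mid in the frame of trivet_top between 0.05 and 0.062 m and value of joint tray below 0.06 rad and linear speed of each of saltbox, grinder, lump0, lump1, lump2, lump3 below 0.02 m/s); the robot touches nothing.
It fails at once if a bystander is shifted more than 25 mm or knocked over (distance of any of mortar, canister, tin_wide, tin_small, jar, oil from where it was at the start of the episode above 0.025 m or angle between any of mortar, canister, tin_wide, tin_small, jar, oil's own z axis and vertical above 0.4 rad).
It fails at once if the gripper touches a lump of salt (contact force between the fingers and lump0 above 0.5 N or contact force between the fingers and lump1 above 0.5 N or contact force between the fingers and lump2 above 0.5 N or contact force between the fingers and lump3 above 0.5 N).
It fails at once if the grinder is knocked over (angle between grinder_mid's own z axis and vertical above 0.7 rad).
It also fails if it takes over 72 s, if anything falls off the work surface, if the arm or the gripper's body presses on something with over 40 N, if the wrist force passes 120 N, or if a joint passes its speed limit or range.

## Robot

A 6-joint arm with a two-finger parallel gripper is mounted at the origin on the work surface. World frame = base frame: x ahead of the robot, y to its left, z up, the work surface at z = 0. Lengths are in m, angles in rad, forces in N, time in s.
With the tool pointing down it reaches from about 0.2 to 0.875 m from the base axis. Payload 3.4 kg.
Tool frame: the origin (TCP) lies between the finger pads; the fingertips stand ctrl.tcp_to_tips ahead of it and the grasp point (between the pads) is the TCP (ctrl.tcp_to_tips is the distance from the TCP to the fingertips, in m); z points along the fingers, y is the direction in which the jaws open and shut (so a half turn about z gives the same grasp; the last joint's range is limited). The gripper opens to 94 mm and grips with 3 to 60 N. Pads are 16 mm wide; open, the fingers measure 119 mm over their backs; the gripper's body (75 mm by 177 mm) begins 78 mm behind the grasp point.
Start: joints at [-1.419, 0.276, 1.505, -0, 1.361, -0.121], TCP at [0.155, -0.554, 0.224] pointing down, gripper open.
Joint ranges: [-2.89, 2.89], [-0.75, 2.08], [0.22, 2.7], [-1.18, 4.32], [0.11, 2.71], [-2.7, 2.7]. Speed limits (rad/s): [2.57, 2.57, 3.14, 3.14, 3.14, 3.14].

## Interface

Orientations are given as [roll, pitch, yaw] about the fixed x, y, z axes, in that order (R = Rz(yaw) Ry(pitch) Rx(roll)).
In Python, from cell import ctrl gives the robot as it stands. The module is installed in compiled form; this text tells all that it offers.
- The arm moves only by the shell command python3 -m handwheel 'ROWS' [FORCE]. ROWS is JSON, a list of rows, each a list of 5 numbers: the finger opening in mm, from 0 to 94, then the shift along the tool's x, y, z in mm, then the turn about the tool's z in degrees. In form: [[gripper, tx, ty, tz, twist], ...]. A call has 1 to 20 rows; each row is the pose to reach, as a shift and turn from the pose commanded when the call began, along the tool's axes at that moment; what a row does not reach only later rows make up. A row lasts 1/12 s, in which the tool goes at most 41.7 mm and 7.16 degrees, less where a joint would pass 70% of its speed; a pose out of reach is approached as far as the arm can. A call with a gripper value outside its range is refused whole. The fingers move at their own pace and stop on an object; FORCE is the grip in N (left out, the last holds). Time passes only in rows, so rows that repeat a pose let the fingers close. It gives the time, the measured TCP pose, the force and the opening at its end, in the units of the state.
- ctrl.state(): the state, without advancing time (a new reading comes with each control period).
- ctrl.get_image(name): name is "side" or "top" or "wrist"; returns a dict with "frame" (384x512x3 uint8, red, green, blue), "vfov" (degrees; the focal length in pixels is half the picture's height over the tangent of half this angle, whatever the lens; pixels are square), "cx", "cy" (the principal point, pixels), "T" (4x4, takes a point from camera to world coordinates). Camera axes: x right, y down, z forward; pixel columns grow to the right and rows downward; lengths in m; the calibration is good to about 2 mm. A picture is of the moment at which its call begins. There is no depth.
- ctrl.job_done(): hands the job in, once; it reports no verdict.
The state is a dict: "clock": time; "joint_pos": joint angles; "qvel": joint speeds; "tau": joint torques, N m; "position": TCP position; "ee_rot": TCP orientation; "ft_force": force on the tool from outside, world axes, zero at the start; "moment": the same for the moment, N m; "opening": finger opening in m.
Only numpy, scipy, OpenCV 4.12 (cv2) and the standard library are available. Lean on these libraries where they do the work, as an engineer would, in place of code of your own. Each camera call takes 0.05 s, during which the arm holds its last target.

## Working session

There is one attempt and no reset: what is moved stays moved. The work goes in short steps, Python scripts to look and compute and a shell command to move; the robot and the scene stay as the last step left them, time stands still between calls to the robot, and variables do not carry over. Pictures are saved under pics/ and viewed, and the job is handed in when it is done.

```bash
mkdir -p pics; cat > h.py <<'E'
import numpy as np, cv2, pickle
from cell import ctrl
def snap(name,tag):
    d=ctrl.get_image(name); cv2.imwrite(f'pics/{tag}.png',d['frame'][:,:,::-1]); 
    pickle.dump(d,open(f'pics/{tag}.pkl','wb')); return d
def load(tag): return pickle.load(open(f'pics/{tag}.pkl','rb'))
def K(d):
    h=d['frame'].shape[0]; f=h/2/np.tan(np.radians(d['vfov'])/2); return f,d['cx'],d['cy']
def ray(d,u,v,z):
    f,cx,cy=K(d); T=np.array(d['T']); r=T[:3,:3]@np.array([(u-cx)/f,(v-cy)/f,1]); o=T[:3,3]
    return o+r*(z-o[2])/r[2]
def proj(d,p):
    f,cx,cy=K(d); T=np.linalg.inv(np.array(d['T'])); q=T[:3,:3]@np.array(p)+T[:3,3]
    return np.array([cx+f*q[0]/q[2],cy+f*q[1]/q[2]])
E
python3 - <<'E'
from h import *
np.set_printoptions(precision=4,suppress=True)
print(ctrl.state(), ctrl.tcp_to_tips)
for n in ['top','side','wrist']:
    d=snap(n,n+'0'); print(n,d['vfov'],d['cx'],d['cy'],d['frame'].shape); print(d['T'])
E
```

```text
{'clock': 0.0, 'joint_pos': array([-1.419 ,  0.2766,  1.5061, -0.    ,  1.3607, -0.121 ]), 'qvel': array([-0.    ,  0.0008,  0.0013, -0.0004,  0.0007,  0.001 ]), 'tau': array([ -0.0029, -40.4592, -23.723 ,   0.0701,   0.0345,  -0.0001]), 'position': array([ 0.1548, -0.5532,  0.2236]), 'ee_rot': array([-3.1398, -0.0002,  0.2728]), 'ft_force': array([-0.1478,  0.3661,  0.3952]), 'moment': array([-0.0025, -0.033 ,  0.0565]), 'opening': 0.09421966773948785} 0.019
top 57.28774574583515 258.05960787286386 189.66477526285666 (384, 512, 3)
[[-0.0256 -0.9963  0.0819  0.3901]
 [-0.9996  0.0262  0.0071 -0.0021]
 [-0.0092 -0.0817 -0.9966  1.0178]
 [ 0.      0.      0.      1.    ]]
side 44.58440820964246 259.79069890265555 191.96860275387644 (384, 512, 3)
[[ 0.891   0.2871 -0.3518  1.0239]
 [ 0.4538 -0.5376  0.7106 -1.0942]
 [ 0.0149 -0.7928 -0.6093  1.0401]
 [ 0.      0.      0.      1.    ]]
wrist 71.47423945826779 255.85261381685834 192.42250224800156 (384, 512, 3)
[[ 0.2701 -0.9288 -0.2538  0.2283]
 [-0.9628 -0.2612 -0.0691 -0.5333]
 [-0.0021  0.263  -0.9648  0.3833]
 [ 0.      0.      0.      1.    ]]
```

View pics/top0.png

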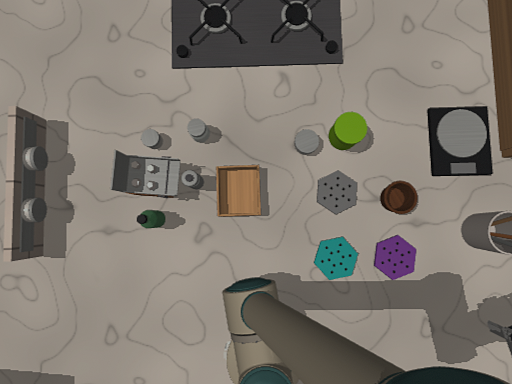

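View pics/side0.png

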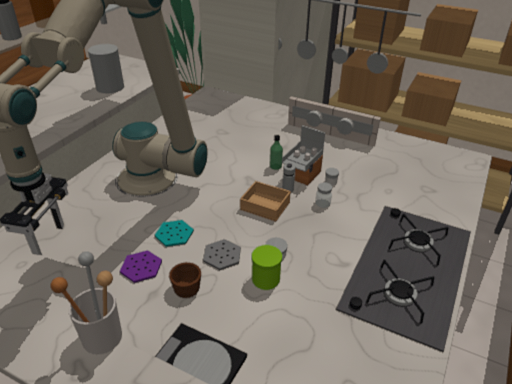

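View pics/wrist0.png

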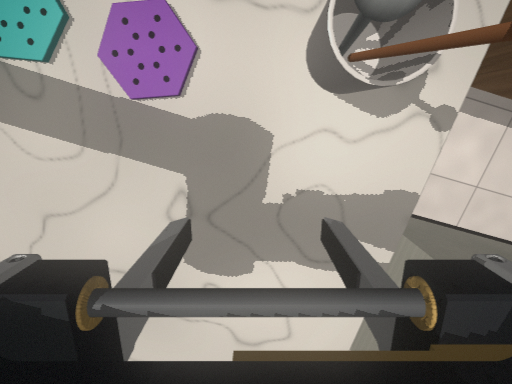

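```bash
python3 - <<'E'
from h import *
d=load('top0'); im=d['frame'][:,:,::-1]
cv2.imwrite('pics/z1.png',cv2.resize(im[110:240,100:270],None,fx=4.6,fy=4.6,interpolation=cv2.INTER_CUBIC))
d=load('side0'); im=d['frame'][:,:,::-1]
cv2.imwrite('pics/z2.png',cv2.resize(im[110:240,220:360],None,fx=4.6,fy=4.6,interpolation=cv2.INTER_CUBIC))
E
```

```text
(no output)
```

View pics/z1.png

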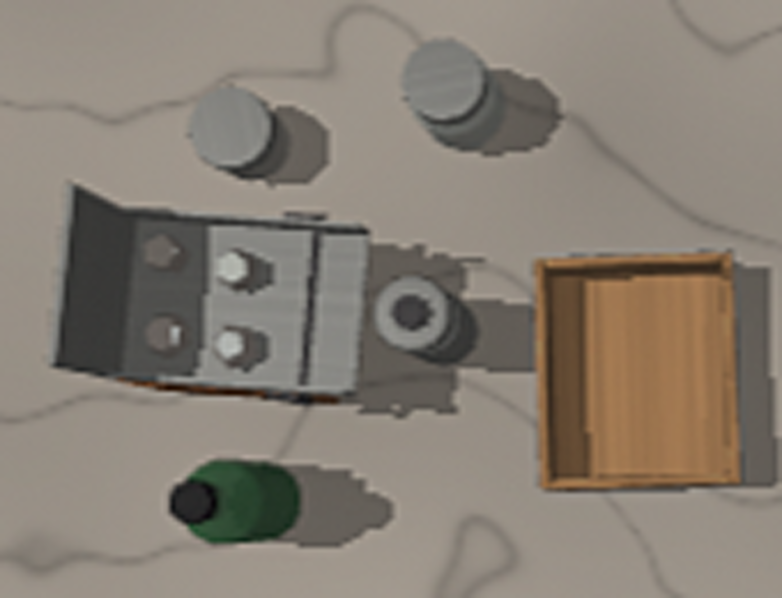

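View pics/z2.png

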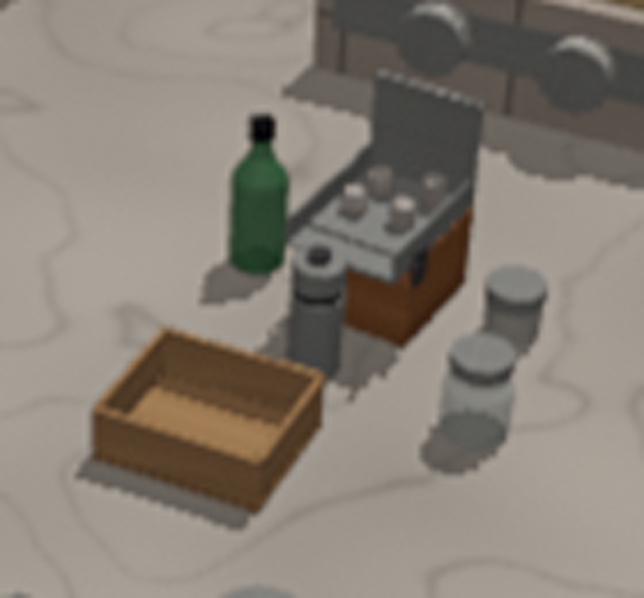

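```bash
cat > fit.py <<'E'
from h import *
from scipy.optimize import least_squares
np.set_printoptions(precision=4,suppress=True)
t=load('top0'); s=load('side0')
Z=lambda u,v:(100+u/4.6,110+v/4.6)
S=lambda u,v:(220+u/4.6,110+v/4.6)
def R(a): return np.array([[np.cos(a),-np.sin(a)],[np.sin(a),np.cos(a)]])
def fitpose(obs,x0,c=None):
    def f(p):
        r=[]
        for d,uv,m in obs:
            w=R(p[2])@np.array(m[:2])+p[:2]; r+=list(proj(d,[w[0],w[1],m[2]])-np.array(uv))
        return r
    q=least_squares(f,x0); return q.x,np.array(q.fun).reshape(-1,2)
# stand: local x into stand, y
obs=[(t,Z(70,183),(.111,-.049,.175)),(t,Z(53,366),(.111,.049,.175)),(t,Z(367,232),(-.03,-.049,.109)),(t,Z(353,400),(-.03,.049,.109)),
 (s,S(378,70),(.111,.049,.175)),(s,S(481,105),(.111,-.049,.175)),(s,S(402,343),(0,-.05,0)),(s,S(470,262),(.11,-.05,0))]
p,r=fitpose(obs,[0.4,0.3,1.57]); print('stand',p,np.degrees(p[2])); print(r)
for hz in (.050,):
  obs=[(t,Z(537,262),(.06,-.07,hz)),(t,Z(733,254),(-.06,-.07,hz)),(t,Z(740,484),(-.06,.07,hz)),(t,Z(543,489),(.06,.07,hz)),
   (s,S(168,330),(.06,.07,hz)),(s,S(325,375),(.06,-.07,hz)),(s,S(94,410),(-.06,.07,hz)),(s,S(258,470),(-.06,-.07,hz)),(s,S(258,511),(-.06,-.07,0)),(s,S(95,450),(-.06,.07,0)),(s,S(322,415),(.06,-.07,0))]
  b,r=fitpose(obs,[0.4,0.1,1.57]); print('box',b,np.degrees(b[2])); print(r)
print('grinder top', ray(t,*Z(412,314),.110), 'side', ray(s,*S(319,256),.112))
f=lambda p: R(p)
for n,uv,z in [('tin_small?',(231,127),.05),('jar?',(443,80),.075),('oilcap',(193,501),.14)]: print(n,ray(t,*Z(*uv),z))
print('trivet',ray(t,337,192,.012), ray(s,222,254,.012), 'canister',ray(t,350,131,.101),'tinw',ray(t,307,141,.04),'mortar',ray(t,400,197,.06))
# box rel stand
d=R(-p[2])@(b[:2]-p[:2]); print('box centre in stand',d,'ang',np.degrees(b[2]-p[2]))
g=ray(t,*Z(412,314),.112); print('grinder in stand',R(-p[2])@(g[:2]-p[:2]))
E
python3 fit.py
```

```text
stand [0.5059 0.2438 1.4565] 83.44978556985674
[[ 0.4024 -0.498 ]
 [-0.8216 -0.3767]
 [-0.4759 -1.5912]
 [-1.4592 -0.9017]
 [-1.477  -1.2423]
 [-0.5318 -1.2398]
 [-1.4804  0.3939]
 [-2.4692  4.0821]]
box [0.4725 0.0587 1.5785] 90.44093234546844
[[-0.4804 -2.1289]
 [ 0.0229 -1.8731]
 [ 0.2119 -1.4213]
 [-0.587  -1.0477]
 [-1.9202 -2.3906]
 [-0.3386 -1.2002]
 [-1.83   -1.4732]
 [-0.2978 -2.3646]
 [-0.8275  0.1282]
 [-1.8657  1.1248]
 [-0.4546  1.2803]]
grinder top [0.4992 0.1818 0.11  ] side [0.5108 0.1725 0.112 ]
tin_small? [0.624  0.3034 0.05  ]
jar? [0.6429 0.1691 0.075 ]
oilcap [0.3966 0.2958 0.14  ]
trivet [ 0.4601 -0.2208  0.012 ] [ 0.4698 -0.228   0.012 ] canister [ 0.6148 -0.2429  0.101 ] tinw [ 0.6044 -0.1366  0.04  ] mortar [ 0.4386 -0.3807  0.06  ]
box centre in stand [-0.1877  0.0121] ang 6.991146775611693
grinder in stand [-0.0628 -0.0002]
```

```bash
cat >> h.py <<'E'
def shift(target,yawdeg,cur=None,curyaw=None):
    s=ctrl.state(); c=np.array(s['position']) if cur is None else np.array(cur); y=s['ee_rot'][2] if curyaw is None else np.radians(curyaw)
    d=np.array(target)-c
    tx=np.cos(y)*d[0]+np.sin(y)*d[1]; ty=np.sin(y)*d[0]-np.cos(y)*d[1]
    tw=np.degrees(y)-yawdeg; tw=(tw+180)%360-180
    print('shift mm',np.round([tx*1e3,ty*1e3,-d[2]*1e3],1),'twist',round(tw,1))
E
python3 - <<'E'
from h import *
shift([.50,.10,.32],83.5)
t=load('top0'); print(ray(t,490,232,.1),ray(t,65,150,0),ray(t,45,150,.1))
E
```

```text
shift mm [ 508.4 -536.2  -96.2] twist -67.9
[ 0.34026356 -0.59073369  0.1       ] [0.60598234 0.57102056 0.        ] [0.58623769 0.56815726 0.1       ]
```

```bash
python3 -m handwheel '[[94,0,-40,-20,-5],[94,0,-80,-40,-10],[94,10,-120,-60,-15],[94,40,-155,-80,-20],[94,75,-185,-95,-25],[94,105,-210,-95,-30],[94,135,-235,-95,-35],[94,165,-260,-95,-40],[94,195,-285,-95,-45],[94,225,-310,-95,-50],[94,255,-335,-95,-55],[94,285,-360,-95,-60],[94,315,-385,-95,-64],[94,345,-410,-95,-68],[94,375,-435,-95,-68],[94,405,-460,-95,-68],[94,435,-485,-95,-68],[94,465,-505,-95,-68],[94,490,-522,-95,-68],[94,508,-536,-96,-68]]'
```

```text
clock: 1.82
position: [0.5009, 0.1017, 0.3196]
ee_rot: [-3.141, -0.0, 1.462]
ft_force: [0.6, 0.2, 0.3]
opening: 0.0938
```

```bash
python3 - <<'E'
from h import *
s=ctrl.state(); print(s['position'],s['ee_rot'],s['ft_force'],s['qvel'])
d=snap('wrist','w1'); print(d['T'])
cv2.imwrite('pics/w1b.png',cv2.resize(d['frame'][:,:,::-1],(800,600),interpolation=cv2.INTER_CUBIC))
E
```

```text
[0.50093912 0.10167806 0.31960262] [-3.14082742e+00 -2.34068415e-04  1.46163248e+00] [0.63195503 0.19016309 0.25909983] [ 0.4079316   0.29855635 -0.38874423 -0.01984142  0.10462628  0.40937429]
[[ 9.94125622e-01 -1.04221531e-01 -2.91911107e-02  5.09046279e-01]
 [-1.08229347e-01 -9.59278464e-01 -2.60904651e-01  1.77287964e-01]
 [-8.10521511e-04  2.62531333e-01 -9.64923128e-01  4.79251174e-01]
 [ 0.00000000e+00  0.00000000e+00  0.00000000e+00  1.00000000e+00]]
```

View pics/w1b.png

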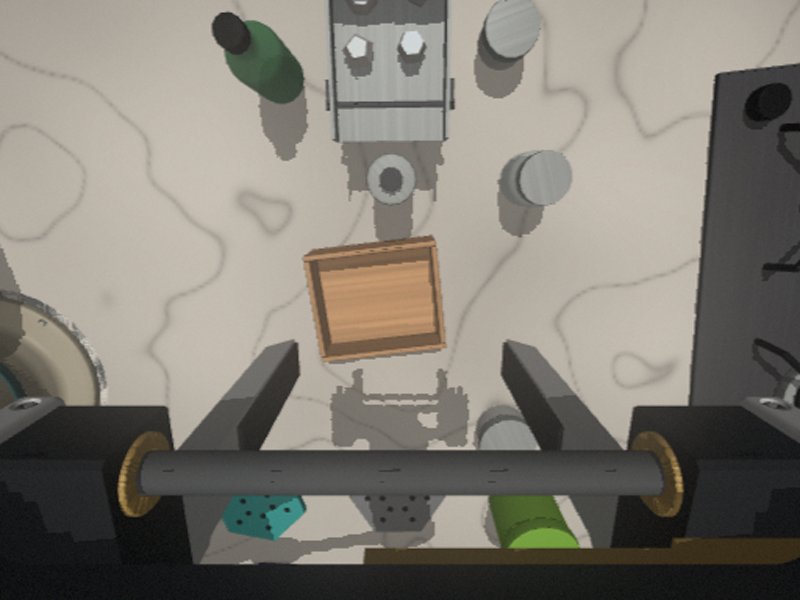

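```bash
cat > fit2.py <<'E'
from fit import *
w=load('w1'); W=lambda u,v:((u+.5)/1.5625-.5,(v+.5)/1.5625-.5)
print('---wrist'); 
obs=[(w,W(333,138),(-.03,.049,.081)),(w,W(447,140),(-.03,-.049,.081)),(w,W(337,101),(0,.049,.081)),(w,W(446,104),(0,-.049,.081))]
p,r=fitpose(obs,[0.5,0.24,1.45]); print('stand',p,np.degrees(p[2])); print(r)
hz=.05
obs=[(w,W(304,255),(.06,.07,hz)),(w,W(436,236),(.06,-.07,hz)),(w,W(446,347),(-.06,-.07,hz)),(w,W(323,361),(-.06,.07,hz))]
b,r=fitpose(obs,[0.47,0.06,1.57]); print('box',b,np.degrees(b[2])); print(r)
g=ray(w,*W(390.5,180),.112); print('grinder',g, ray(w,*W(391,179),.105))
print('box in stand',R(-p[2])@(b[:2]-p[:2]),'ang',np.degrees(b[2]-p[2]),'grinder in stand',R(-p[2])@(g[:2]-p[:2]))
print('jar',ray(w,*W(543,178),.075),'tin',ray(w,*W(513,30),.05))
E
python3 fit2.py | sed -n '/wrist/,$p'
```

```text
---wrist
stand [0.5087 0.2497 1.4391] 82.45620946361144
[[ 1.7541 -0.2297]
 [-1.164   0.2194]
 [-1.1845  0.049 ]
 [ 0.6062 -0.0714]]
box [0.4717 0.063  1.5879] 90.97816833263478
[[-1.1597 -0.371 ]
 [ 0.4425  0.9145]
 [ 1.189  -0.4771]
 [-0.4378 -0.0046]]
grinder [0.5014 0.1843 0.112 ] [0.5018 0.1852 0.105 ]
box in stand [-0.1899  0.0122] ang 8.521958869023337 grinder in stand [-0.0658 -0.0013]
jar [0.6418 0.1714 0.075 ] tin [0.6254 0.3032 0.05  ]
```

```bash
python3 - <<'E'
from h import *
s=ctrl.state(); print(s['position'],s['ee_rot'],np.abs(s['qvel']).max())
shift([.5015,.184,.16],83.0)
E
```

```text
[0.50318713 0.10422676 0.31943996] [ 3.14066666 -0.00391145  1.46296331] 0.0826804609720288
shift mm [ 79.1 -10.3 159.4] twist 0.8
```

```bash
python3 -m handwheel '[[94,20,-3,25,0],[94,40,-6,55,0],[94,60,-8,90,0],[94,75,-10,125,0],[94,79,-10,150,0],[94,79,-10,159,0],[94,79,-10,159,0]]'; python3 - <<'E'
from h import *
s=ctrl.state(); print(s['position'],s['ee_rot'],np.abs(s['qvel']).max())
d=snap('wrist','w2')
print(proj(d,[.5015,.184,.112]), proj(d,[*s['position'][:2],.112]))
cv2.imwrite('pics/w2b.png',cv2.resize(d['frame'][:,:,::-1],(800,600),interpolation=cv2.INTER_CUBIC))
E
```

```text
clock: 2.45
position: [0.4966, 0.1783, 0.159]
ee_rot: [-3.136, 0.002, 1.46]
ft_force: [0.1, -0.8, 0.2]
opening: 0.0939
[0.49656111 0.1782516  0.15904683] [-3.13609134e+00  2.41476950e-03  1.46022352e+00] 0.07257618778128487
[261.6840821  208.33617929] [256.43523858 215.54271897]
```

View pics/w2b.png

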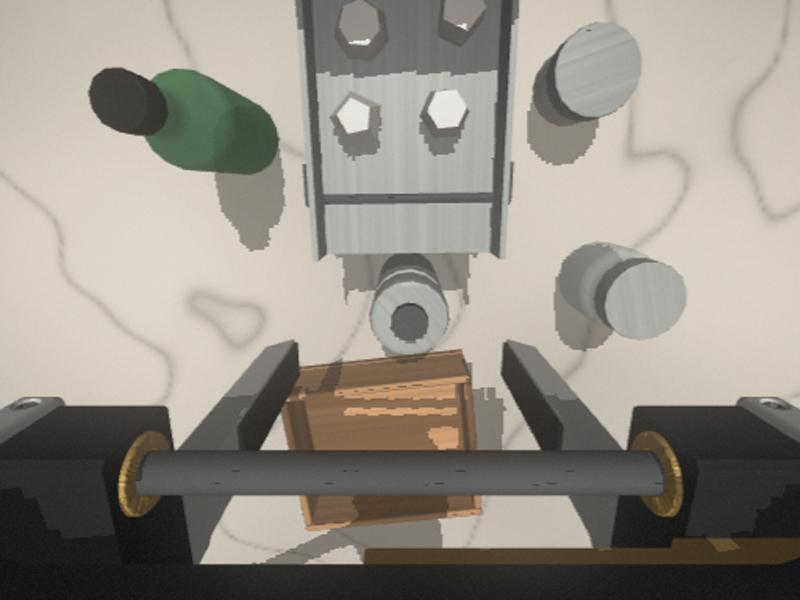

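```bash
python3 - <<'E'
from h import *
d=load('w2'); W=lambda u,v:((u+.5)/1.5625-.5,(v+.5)/1.5625-.5)
print(ray(d,*W(409,322),.112)); print(ray(d,*W(409,313),.105))
s=ctrl.state(); print(s['position'],s['ee_rot'],np.abs(s['qvel']).max())
shift([.5015,.185,.065],83.0)
E
```

```text
[0.50163296 0.18608822 0.112     ]
[0.50202544 0.18881845 0.105     ]
[0.49818858 0.1783171  0.16109167] [-3.14004787e+00  1.05322609e-03  1.45956567e+00] 0.05175865568058605
shift mm [ 7.   2.5 96.1] twist 0.6
```

```bash
python3 -m handwheel '[[94,8,2.5,10,0],[94,8,2.5,35,0],[94,8,2.5,60,0],[94,8,2.5,80,0],[94,8,2.5,93,0],[94,8,2.5,96,0],[94,8,2.5,96,0],[60,8,2.5,96,0],[36,8,2.5,96,0],[36,8,2.5,96,0],[36,8,2.5,96,0],[36,8,2.5,96,0],[36,8,2.5,96,0]]' 25; python3 - <<'E'
from h import *
s=ctrl.state(); print(s['position'],s['ee_rot'],np.abs(s['qvel']).max(),s['opening'],s['ft_force'])
d=snap('wrist','w3')
E
```

```text
clock: 3.58
position: [0.5021, 0.1866, 0.0658]
ee_rot: [3.141, -0.0, 1.46]
ft_force: [1.1, -0.4, 0.4]
opening: 0.0573
[0.50210878 0.18662017 0.06582121] [ 3.14086124e+00 -1.60164143e-04  1.45966737e+00] 0.003972889747942418 0.05729876012228909 [ 1.09384387 -0.42900734  0.40673896]
```

View pics/w3.png

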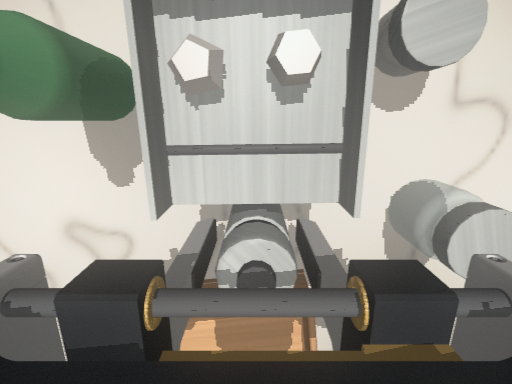

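```bash
python3 -m handwheel '[[36,0,0,0,0],[36,0,0,0,0],[36,0,0,0,0],[36,0,0,0,0],[36,0,0,-10,0],[36,0,0,-30,0],[36,0,0,-60,0],[36,0,0,-90,0],[36,0,0,-110,0],[36,0,0,-120,0]]' 25; python3 - <<'E'
from h import *
s=ctrl.state(); print(s['position'],s['ee_rot'],np.abs(s['qvel']).max(),s['opening'],s['ft_force'])
t=load('top0')
im=t['frame'][:,:,::-1]
cv2.imwrite('pics/z4.png',cv2.resize(im[160:230,300:430],None,fx=6,fy=6,interpolation=cv2.INTER_CUBIC))
d=load('side0');im=d['frame'][:,:,::-1]
cv2.imwrite('pics/z5.png',cv2.resize(im[225:300,180:310],None,fx=6,fy=6,interpolation=cv2.INTER_CUBIC))
E
```

```text
clock: 4.47
position: [0.5032, 0.1869, 0.1888]
ee_rot: [3.137, -0.002, 1.46]
ft_force: [0.4, -0.4, -2.3]
opening: 0.0434
[0.50319922 0.18692609 0.18884129] [ 3.13685123e+00 -1.62491153e-03  1.45966773e+00] 0.250137361296389 0.04335388962884024 [ 0.35477373 -0.42323646 -2.34140325]
```

View pics/z4.png

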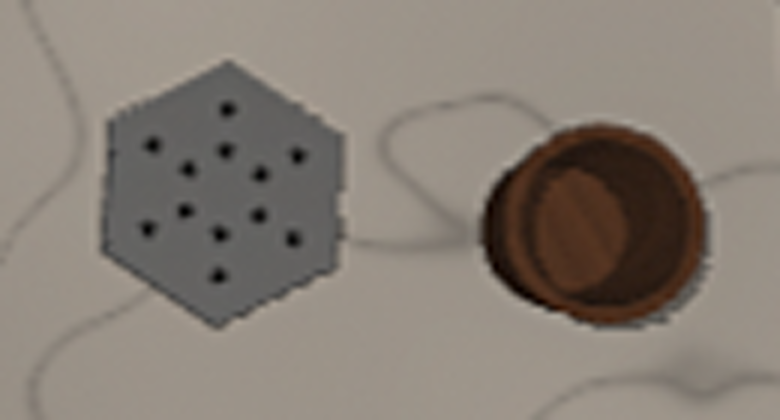

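View pics/z5.png

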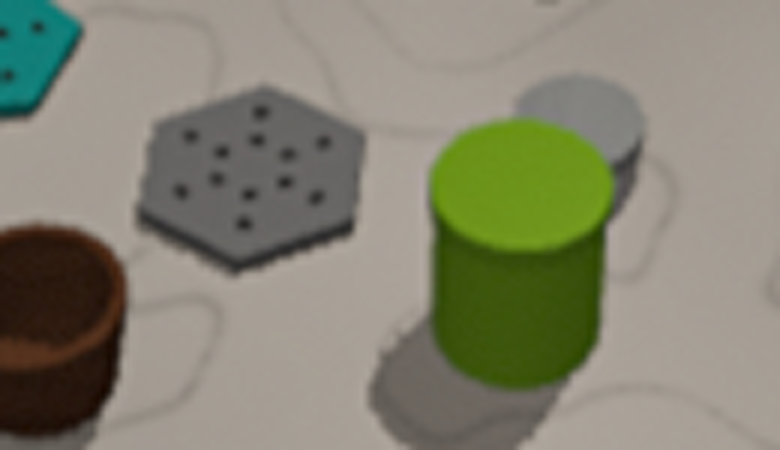

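```bash
python3 - <<'E'
from h import *
t=load('top0');s=load('side0'); print(ray(t,336.75,191.75,.012),ray(s,221.6,253.3,.012))
w=load('w1'); W=lambda u,v:((u+.5)/1.5625-.5,(v+.5)/1.5625-.5)
s=ctrl.state(); print(s['position'])
shift([.464,-.223,.15],83.6,[.5021,.1866,.1858],83.6)
E
```

```text
[ 0.46082155 -0.22009693  0.012     ] [ 0.46712867 -0.22597918  0.012     ]
[0.50319922 0.18692609 0.18884129]
shift mm [-411.3    7.8   35.8] twist 0.0
```

```bash
python3 -m handwheel '[[36,-10,0,0,0],[36,-30,0,0,0],[36,-60,0,0,0],[36,-90,2,0,0],[36,-120,3,0,0],[36,-150,4,0,0],[36,-180,5,0,0],[36,-210,6,0,0],[36,-240,7,0,0],[36,-270,8,5,0],[36,-300,8,10,0],[36,-330,8,15,0],[36,-360,8,22,0],[36,-385,8,30,0],[36,-402,8,36,0],[36,-411,8,36,0],[36,-411,8,36,0],[36,-411,8,36,0]]'; python3 - <<'E'
from h import *
s=ctrl.state(); print(s['position'],s['ee_rot'],np.abs(s['qvel']).max(),s['opening'],s['ft_force'])
d=snap('wrist','w4');d=snap('side','s4')
cv2.imwrite('pics/s4b.png',cv2.resize(d['frame'][180:310,140:330,::-1],None,fx=4,fy=4,interpolation=cv2.INTER_CUBIC))
E
```

```text
clock: 5.97
position: [0.4635, -0.2224, 0.1487]
ee_rot: [-3.14, -0.001, 1.458]
ft_force: [1.0, 0.7, -2.1]
opening: 0.0433
[ 0.46349769 -0.22235135  0.1487429 ] [-3.13985620e+00 -1.49046294e-03  1.45849706e+00] 0.025073460455208887 0.043299092897873835 [ 0.98867648  0.72189823 -2.11499004]
```

View pics/w4.png

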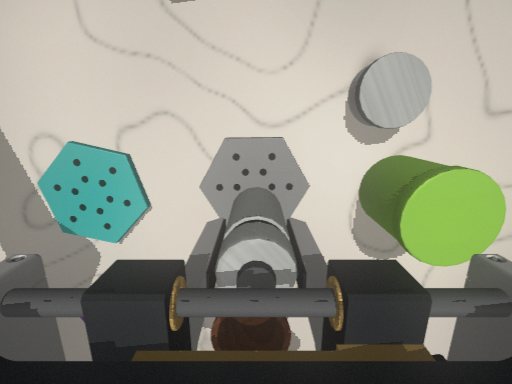

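View pics/s4b.png

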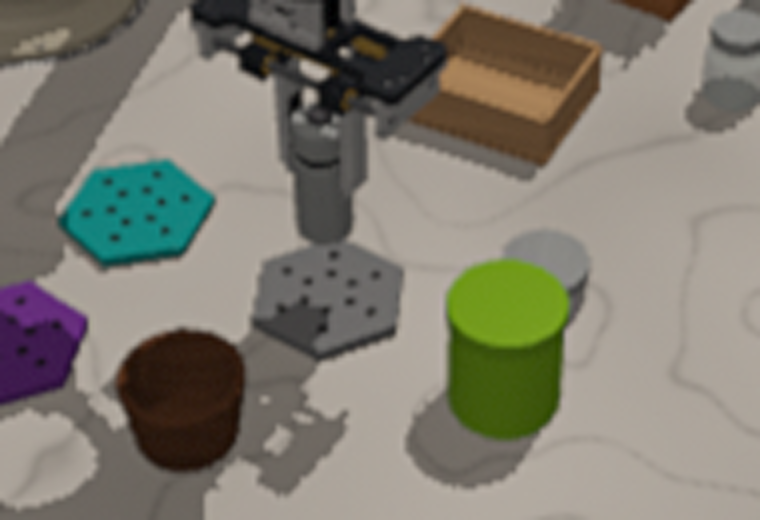

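```bash
python3 - <<'E'
from h import *
d=load('w4'); print(ray(d,200,185.5,.012),ray(d,309.5,185.5,.012))
s=ctrl.state(); print(s['position'])
E
```

```text
[ 0.39995385 -0.21144508  0.012     ] [ 0.52434813 -0.22532569  0.012     ]
[ 0.46407928 -0.22167352  0.14943276]
```

```bash
python3 -m handwheel '[[36,3,0,15,0],[36,3,0,35,0],[36,3,0,55,0],[36,3,0,65,0],[36,3,0,68,0],[36,3,0,69,0],[36,3,0,69.5,0],[36,3,0,70,0],[36,3,0,70,0]]'; python3 - <<'E'
from h import *
s=ctrl.state(); print(s['position'],s['ft_force'])
E
```

```text
clock: 6.82
position: [0.4653, -0.2201, 0.0804]
ee_rot: [3.14, 0.001, 1.46]
ft_force: [0.0, -0.2, -1.7]
opening: 0.0437
[ 0.46529149 -0.22014855  0.08035398] [ 0.02522234 -0.15108985 -1.68981291]
```

```bash
python3 -m handwheel '[[36,0,0,1,0],[36,0,0,1.5,0],[36,0,0,2,0],[36,0,0,2,0],[36,0,0,2,0]]'; python3 - <<'E'
from h import *
s=ctrl.state(); print(s['position'],s['ft_force'])
d=snap('wrist','w5');d=snap('side','s5')
cv2.imwrite('pics/s5b.png',cv2.resize(d['frame'][180:310,140:330,::-1],None,fx=4,fy=4,interpolation=cv2.INTER_CUBIC))
E
```

```text
clock: 7.23
position: [0.4646, -0.2198, 0.0775]
ee_rot: [-3.142, 0.0, 1.46]
ft_force: [-0.3, 0.7, -2.2]
opening: 0.0441
[ 0.46456972 -0.21983255  0.077452  ] [-0.25314036  0.69956849 -2.24252834]
```

View pics/s5b.png

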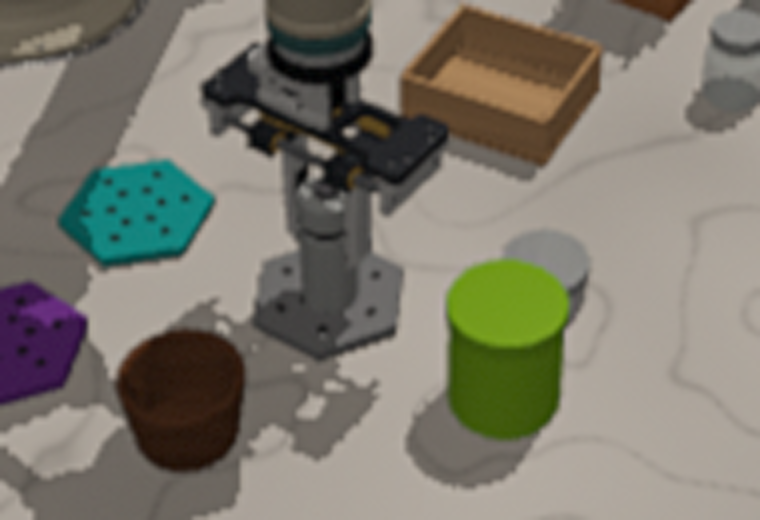

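```bash
python3 -m handwheel '[[36,0,0,0.7,0],[36,0,0,1.5,0],[36,0,0,1.5,0]]'; python3 -m handwheel '[[36,0,0,0,0]]'
```

```text
clock: 7.58
position: [0.4646, -0.2199, 0.0774]
ee_rot: [3.141, 0.0, 1.46]
ft_force: [-2.0, 1.2, 8.8]
opening: 0.0436
clock: 7.67
position: [0.4646, -0.2198, 0.0774]
ee_rot: [3.141, 0.0, 1.46]
ft_force: [-1.9, 1.6, 9.0]
opening: 0.0438
```

```bash
python3 -m handwheel '[[36,0,0,-0.8,0],[36,0,0,-0.8,0],[60,0,0,-0.8,0],[80,0,0,-0.8,0],[80,0,0,-0.8,0],[80,0,0,-0.8,0],[80,0,0,-0.8,0],[80,0,0,-0.8,0],[80,0,0,-0.8,0],[80,0,0,-10,0],[80,0,0,-30,0],[80,0,0,-60,0],[80,0,0,-90,0],[80,0,0,-120,0],[80,0,0,-145,0],[80,0,0,-155,0]]'; python3 - <<'E'
from h import *
s=ctrl.state(); print(s['position'],s['ft_force'])
d=snap('wrist','w6');d=snap('side','s6')
cv2.imwrite('pics/s6b.png',cv2.resize(d['frame'][180:310,140:330,::-1],None,fx=4,fy=4,interpolation=cv2.INTER_CUBIC))
E
```

```text
clock: 9.0
position: [0.4662, -0.2208, 0.2355]
ee_rot: [3.135, 0.003, 1.46]
ft_force: [0.2, 0.6, -0.6]
opening: 0.08
[ 0.46620239 -0.22076065  0.23551934] [ 0.22830461  0.59013874 -0.64105172]
```

View pics/s6b.png

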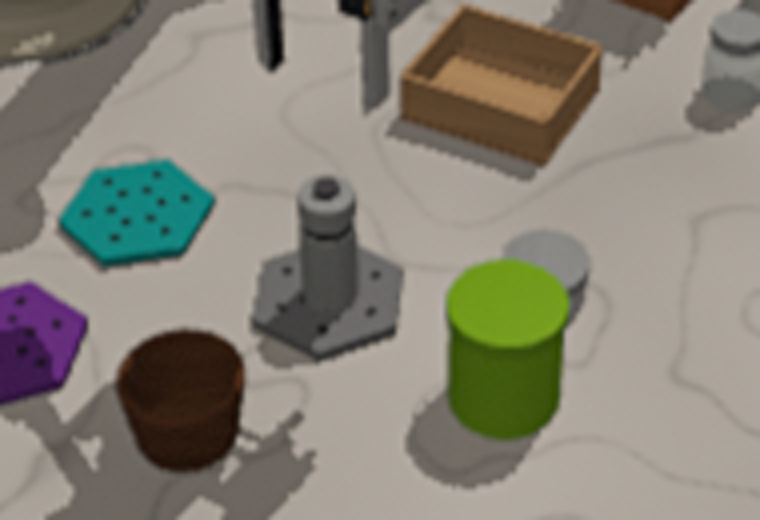

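View pics/w6.png

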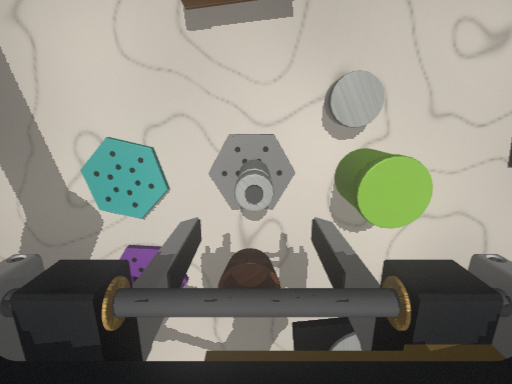

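```bash
python3 - <<'E'
from h import *
d=load('w3'); 
cv2.imwrite('pics/w3b.png',cv2.resize(d['frame'][120:260,120:390,::-1],None,fx=2.9,fy=2.9,interpolation=cv2.INTER_CUBIC))
E
```

```text
(no output)
```

View pics/w3b.png

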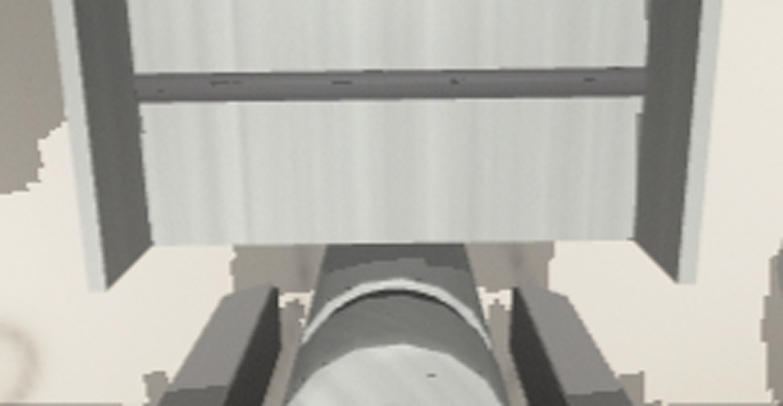

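```bash
python3 - <<'E'
from h import *
np.set_printoptions(precision=4,suppress=True)
w3=load('w3');w2=load('w2')
P=lambda u,v:(120+(u+.5)/2.9-.5,120+(v+.5)/2.9-.5); W=lambda u,v:((u+.5)/1.5625-.5,(v+.5)/1.5625-.5)
from scipy.optimize import least_squares
def go(fixz=None):
    obs=[(w3,P(104,291),(-.03,.049,1)),(w3,P(681,284),(-.03,-.049,1)),(w3,P(152,244),(-.03,.045,0)),(w3,P(634,240),(-.03,-.045,0)),(w3,P(52,0),(None,.049,1)),(w3,P(138,88),(0,.045,0)),(w3,P(645,82),(0,-.045,0)),
     (w2,W(318,261),(-.03,.049,1)),(w2,W(504,257),(-.03,-.049,1)),(w2,W(326,255),(-.03,.045,0)),(w2,W(492,252),(-.03,-.045,0)),(w2,W(325,199),(0,.045,0)),(w2,W(492,196),(0,-.045,0))]
    obs=[o for o in obs if o[2][0] is not None]
    def f(q):
        a=q[2]; c,s=np.cos(a),np.sin(a); r=[]
        for d,uv,m in obs:
            z=q[3]+m[2]*.026; y=np.sign(m[1])*(.049 if m[2] else q[4])
            x=q[0]+c*m[0]-s*y; yy=q[1]+s*m[0]+c*y
            r+=list(proj(d,[x,yy,z])-np.array(uv))
        return r
    q=least_squares(f,[.5,.25,1.45,.083,.045]); print(q.x,np.degrees(q.x[2])); print(np.array(q.fun).reshape(-1,2))
go()
E
```

```text
[0.5079 0.2465 1.4741 0.0775 0.048 ] 84.4580808174348
[[-0.7685 -0.981 ]
 [ 1.8867 -1.2079]
 [ 0.762  -0.8679]
 [ 0.0073 -1.6851]
 [ 0.3966  0.963 ]
 [-0.1067  0.6159]
 [-1.8368  0.6171]
 [-0.4584  1.725 ]
 [-0.075  -0.5569]
 [-0.5886  0.0709]
 [-1.4907  1.3858]
 [ 0.9418  1.8477]]
```

```bash
python3 - <<'E'
from h import *
s=ctrl.state(); print(s['position'],s['ee_rot'])
shift([.472,.004,.17],0.7,[.4646,-.2198,.2324],83.6)
E
```

```text
[ 0.46561646 -0.22042159  0.23317829] [3.13717768e+00 2.29258245e-03 1.45966429e+00]
shift mm [223.2 -17.6  62.4] twist 82.9
```

```bash
python3 -m handwheel '[[60,10,0,0,5],[50,30,-2,0,12],[44,55,-4,0,19],[40,80,-6,0,26],[40,105,-8,5,33],[40,130,-10,10,40],[40,155,-12,20,47],[40,180,-14,30,54],[40,200,-16,40,61],[40,215,-18,50,68],[40,223,-18,58,75],[40,223,-18,62,80],[40,223,-18,62,83],[40,223,-18,62,83],[40,223,-18,62,83]]'; python3 - <<'E'
from h import *
s=ctrl.state(); print(s['position'],s['ee_rot'],np.abs(s['qvel']).max())
d=snap('wrist','w7')
cv2.imwrite('pics/w7b.png',cv2.resize(d['frame'][:,:,::-1],(800,600),interpolation=cv2.INTER_CUBIC))
E
```

```text
clock: 10.35
position: [0.4704, 0.004, 0.1675]
ee_rot: [-3.141, 0.003, 0.013]
ft_force: [0.2, 0.2, 0.3]
opening: 0.0398
[0.47039594 0.00401145 0.16746483] [-3.14122391e+00  3.04861103e-03  1.25797056e-02] 0.014382819821782411
```

View pics/w7b.png

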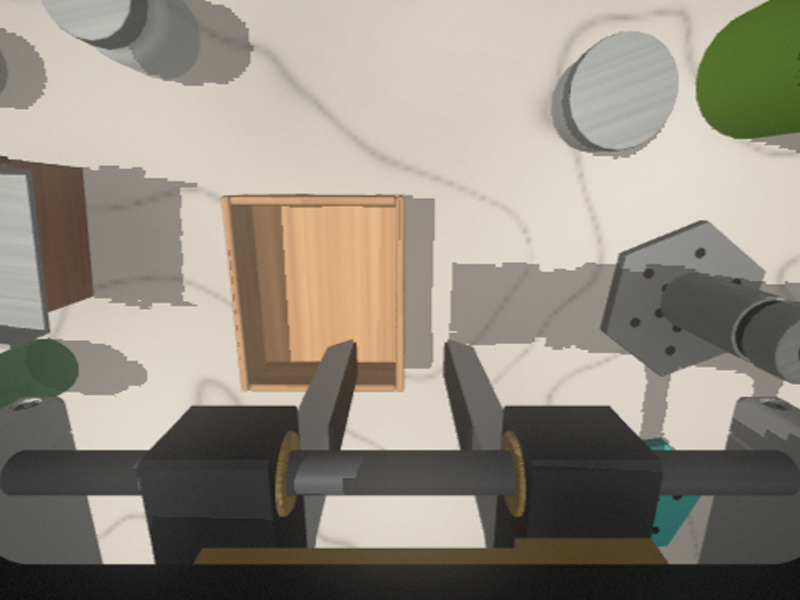

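```bash
python3 - <<'E' | sed -n '/==/,$p'
from fit import *
print('==')
w=load('w7'); W=lambda u,v:((u+.5)/1.5625-.5,(v+.5)/1.5625-.5)
hz=.05
obs=[(w,W(222,197),(.06,-.07,hz)),(w,W(404,195),(-.06,-.07,hz)),(w,W(404,391),(-.06,.07,hz)),(w,W(241,391),(.06,.07,hz))]
b,r=fitpose(obs,[0.47,0.06,1.57]); print('box',b,np.degrees(b[2])); print(r)
for uv in [(222,197),(404,195),(404,391),(241,391)]: print(ray(w,*W(*uv),.05))
print('stand foot',ray(w,*W(82,168),0),ray(w,*W(93,297),0))
wc=R(b[2])@np.array([-.057,0])+b[:2]; print('wall',wc)
shift([*wc,.048],np.degrees(b[2])-90)
E
```

```text
==
box [0.4704 0.0602 1.5839] 90.74847224295006
[[-1.7301 -1.1375]
 [ 1.0498  0.1741]
 [ 0.5845  0.778 ]
 [ 0.1882  0.7082]]
[0.5385 0.1194 0.05  ]
[0.5413 0.0021 0.05  ]
[ 0.4022 -0.0001  0.05  ]
[0.4005 0.1194 0.05  ]
stand foot [0.5567 0.2428 0.    ] [0.4567 0.2529 0.    ]
wall [0.4712 0.0032]
shift mm [  0.5   0.7 119.9] twist -0.0
```

```bash
python3 -m handwheel '[[40,0.5,0.5,10,0],[40,0.5,0.5,35,0],[40,0.5,0.5,65,0],[40,0.5,0.5,90,0],[40,0.5,0.5,110,0],[40,0.5,0.5,118,0],[40,0.5,0.5,118,0],[25,0.5,0.5,118,0],[10,0.5,0.5,118,0],[2,0.5,0.5,118,0],[2,0.5,0.5,118,0],[2,0.5,0.5,118,0],[2,0.5,0.5,118,0],[2,0.5,0.5,118,0]]' 35; python3 - <<'E'
from h import *
s=ctrl.state(); print(s['position'],s['ee_rot'],s['opening'],s['ft_force'])
# target: tool yaw 84.2-90; wall centre at stand x=-.117
import numpy as np
a=np.radians(84.2); st=np.array([.5067,.2478]); wc=st-.117*np.array([np.cos(a),np.sin(a)])
print(wc)
shift([*wc,s['position'][2]],-5.8)
E
```

```text
clock: 11.57
position: [0.4725, 0.0037, 0.0517]
ee_rot: [-3.141, -0.001, 0.011]
ft_force: [-1.6, 1.2, 4.5]
opening: 0.0059
[0.47245715 0.00365353 0.0516738 ] [-3.14113082e+00 -1.45198153e-03  1.05984015e-02] 0.005876531492900044 [-1.56833266  1.24650393  4.51611442]
[0.49487641 0.13139896]
shift mm [  23.8 -127.5   -0. ] twist 6.4
```

```bash
python3 -m handwheel '[[2,0,0,-1.5,0],[2,1,-3,-1.5,0],[2,2,-8,-1.5,0.3],[2,4,-15,-1.5,0.8],[2,6,-22,-1.5,1.2],[2,8,-29,-1.5,1.7],[2,9,-36,-1.5,2.1],[2,11,-43,-1.5,2.6],[2,12,-50,-1.5,3.1],[2,14,-57,-1.5,3.6],[2,15,-64,-1.5,4.1],[2,17,-71,-1.5,4.6],[2,18,-78,-1.5,5.1],[2,20,-85,-1.5,5.6],[2,21,-91,-1.5,6],[2,22,-96,-1.5,6.4],[2,22.5,-99,-1.5,6.4],[2,22.5,-100,-1.5,6.4],[2,22.5,-100,-1.5,6.4]]'; python3 - <<'E'
from h import *
s=ctrl.state(); print(s['position'],s['ee_rot'],s['opening'],s['ft_force'],s['moment'])
d=snap('wrist','w8');t=snap('top','t8')
cv2.imwrite('pics/w8b.png',cv2.resize(d['frame'][:,:,::-1],(800,600),interpolation=cv2.INTER_CUBIC))
cv2.imwrite('pics/t8b.png',cv2.resize(t['frame'][110:240,100:270,::-1],None,fx=4.6,fy=4.6,interpolation=cv2.INTER_CUBIC))
E
```

```text
clock: 13.15
position: [0.4935, 0.1039, 0.0524]
ee_rot: [-3.141, -0.0, -0.101]
ft_force: [0.2, 0.0, -3.7]
opening: 0.0058
[0.49348229 0.10391567 0.05242982] [-3.14133340e+00 -2.36973990e-04 -1.00594258e-01] 0.0058050391310588735 [ 0.20919602  0.02453419 -3.73971015] [-0.13205217 -0.03514324 -0.00791853]
```

View pics/w8b.png

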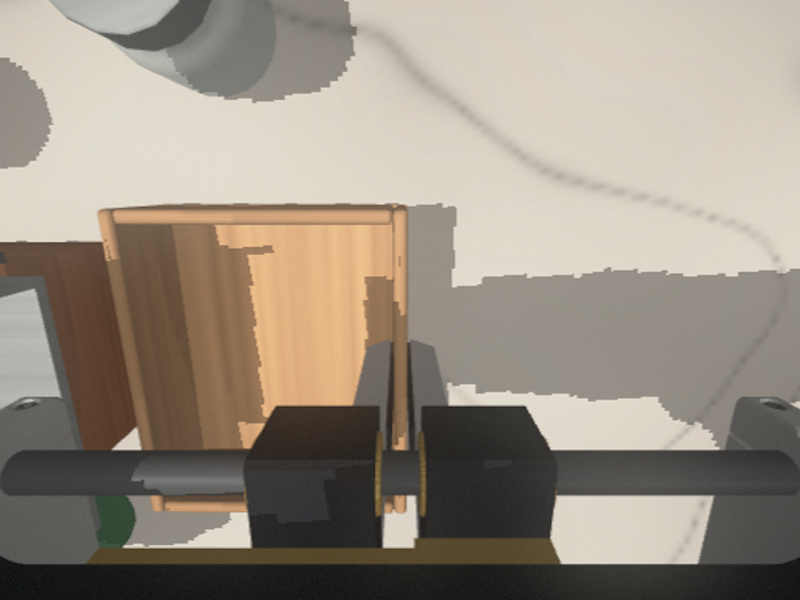

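View pics/t8b.png

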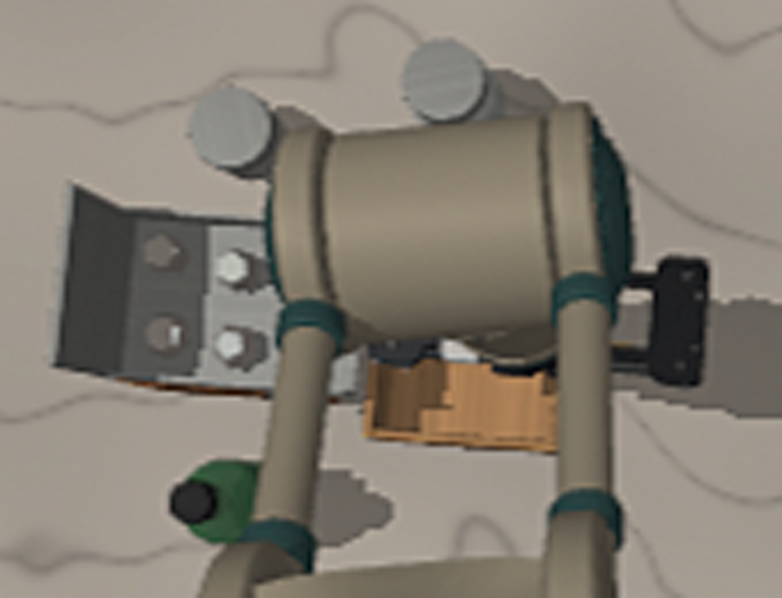

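```bash
python3 - <<'E' | sed -n '/==/,$p'
from fit import *
print('==')
w=load('w8'); W=lambda u,v:((u+.5)/1.5625-.5,(v+.5)/1.5625-.5)
hz=.05
for uv in [(100,210),(407,207),(405,512),(155,510)]: print(ray(w,*W(*uv),.05))
obs=[(w,W(100,211),(.06,-.07,hz)),(w,W(407,207),(-.06,-.07,hz)),(w,W(405,512),(-.06,.07,hz)),(w,W(155,510),(.06,.07,hz))]
b,r=fitpose(obs,[0.47,0.16,1.47]); print('box',b,np.degrees(b[2])); print(r)
p=np.array([.5067,.2478]); a=np.radians(84.2)
print('in stand',R(-a)@(b[:2]-p))
E
```

```text
==
[0.5723 0.2103 0.05  ]
[0.5618 0.094  0.05  ]
[0.4233 0.1082 0.05  ]
[0.436  0.2242 0.05  ]
box [0.4977 0.1592 1.4723] 84.35418098333118
[[-3.2952 -1.9327]
 [ 2.3298  0.3675]
 [ 2.5779  1.1327]
 [-1.3973  2.4892]]
in stand [-0.089 -0.   ]
```

```bash
python3 -m handwheel '[[2,0,-3,0,0],[2,0,-8,0,0],[2,0,-14,0,0],[2,0,-19,0,0],[2,-0.5,-22,0,0],[2,-0.5,-24,0,0],[2,-0.5,-24,0,0]]'; python3 -m handwheel '[[2,-0.2,-1,0,0],[2,-0.2,-2,0,0],[2,-0.2,-2,0,0]]';  python3 - <<'E'
from h import *
s=ctrl.state(); print(s['position'],s['ee_rot'],s['ft_force'],s['moment'])
E
```

```text
clock: 13.83
position: [0.4953, 0.1282, 0.0524]
ee_rot: [-3.141, -0.0, -0.1]
ft_force: [-0.2, 0.3, -3.7]
opening: 0.0054
clock: 14.08
position: [0.4952, 0.1295, 0.0524]
ee_rot: [3.142, 0.0, -0.101]
ft_force: [-0.5, 0.5, -4.1]
opening: 0.0059
[0.49524639 0.12952113 0.05242408] [ 3.14153621e+00  7.78234330e-05 -1.00833513e-01] [-0.46751213  0.46468496 -4.13991193] [-0.10546653 -0.0375033   0.02521803]
```

```bash
python3 -m handwheel '[[2,0,-0.5,0.5,0],[2,0,-1,1,0],[2,0,-1,1.5,0],[2,0,-1,1.5,0]]'; python3 -m handwheel '[[2,0,-0.5,0,0],[2,0,-1,0,0],[2,0,-1,0,0]]';python3 -m handwheel '[[2,0,-0.5,0,0],[2,0,-1,0,0],[2,0,-1,0,0]]'; python3 - <<'E'
from h import *
s=ctrl.state(); print(s['position'],s['ee_rot'],s['ft_force'],s['moment'])
E
```

```text
clock: 14.42
position: [0.4954, 0.13, 0.0517]
ee_rot: [3.141, -0.0, -0.101]
ft_force: [-1.4, -2.4, 4.0]
opening: 0.0055
clock: 14.67
position: [0.4955, 0.1303, 0.0517]
ee_rot: [3.139, -0.001, -0.1]
ft_force: [-0.9, -6.2, 5.8]
opening: 0.0056
clock: 14.92
position: [0.4959, 0.1313, 0.0517]
ee_rot: [3.139, -0.001, -0.1]
ft_force: [-2.0, -5.3, 5.8]
opening: 0.0056
[0.49590956 0.13127404 0.05168263] [ 3.13945374e+00 -1.08658845e-03 -9.97021903e-02] [-1.96058295 -5.32363101  5.76901857] [-0.93964255  0.27022304  0.073687  ]
```

```bash
python3 -m handwheel '[[2,0,-0.5,0,0],[2,0,-1,0,0],[2,0,-1,0,0]]';python3 -m handwheel '[[2,0,-0.5,0,0],[2,0,-1,0,0],[2,0,-1,0,0]]';python3 -m handwheel '[[2,0,-0.5,0,0],[2,0,-1,0,0],[2,0,-1,0,0]]'; python3 - <<'E'
from h import *
s=ctrl.state(); print(s['position'],s['ee_rot'],s['ft_force'],s['moment'])
d=snap('wrist','w9')
cv2.imwrite('pics/w9b.png',cv2.resize(d['frame'][:,:,::-1],(800,600),interpolation=cv2.INTER_CUBIC))
E
```

```text
clock: 15.17
position: [0.4961, 0.1317, 0.0517]
ee_rot: [3.138, -0.001, -0.099]
ft_force: [-1.0, -7.2, 5.4]
opening: 0.0054
clock: 15.42
position: [0.496, 0.1318, 0.0517]
ee_rot: [3.137, -0.001, -0.098]
ft_force: [-2.1, -10.4, 5.7]
opening: 0.0056
clock: 15.67
position: [0.496, 0.1318, 0.0517]
ee_rot: [3.135, -0.001, -0.098]
ft_force: [-1.6, -13.3, 5.5]
opening: 0.0054
[0.49598919 0.13181668 0.05167947] [ 3.13475587e+00 -8.36443378e-04 -9.77019033e-02] [ -1.5965831  -13.33488997   5.47471181] [-2.22464738  0.29028467 -0.02920654]
```

View pics/w9b.png

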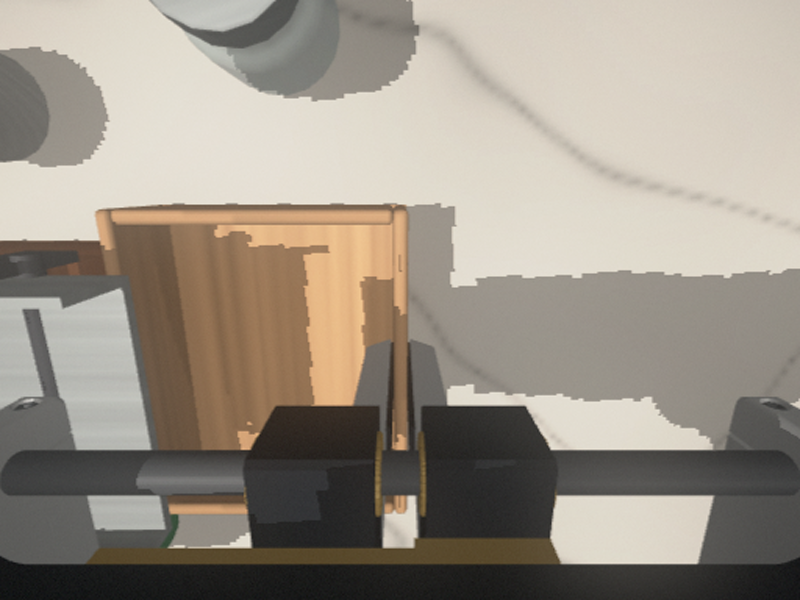

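```bash
python3 -m handwheel '[[2,0,1.5,0,0],[2,0,2.5,0,0],[2,0,2.5,0,0],[12,0,2.5,0,0],[24,0,2.5,0,0],[24,0,2.5,0,0],[24,0,2.5,0,0],[24,0,2.5,0,0],[24,0,2.5,-10,0],[24,0,2.5,-30,0],[24,0,2.5,-60,0],[24,0,2.5,-95,0],[24,0,2.5,-130,0],[24,0,2.5,-160,0],[24,0,2.5,-170,0]]'; python3 - <<'E'
from h import *
s=ctrl.state(); print(s['position'],s['ee_rot'],s['ft_force'],s['moment'])
d=snap('wrist','w10')
cv2.imwrite('pics/w10b.png',cv2.resize(d['frame'][:,:,::-1],(800,600),interpolation=cv2.INTER_CUBIC))
d=snap('side','s10')
cv2.imwrite('pics/s10b.png',cv2.resize(d['frame'][100:240,220:360,::-1],None,fx=4.2,fy=4.2,interpolation=cv2.INTER_CUBIC))
E
```

```text
clock: 16.97
position: [0.4981, 0.1335, 0.2265]
ee_rot: [-3.139, -0.009, -0.101]
ft_force: [0.6, -0.5, 0.0]
opening: 0.0239
[0.49811466 0.13351218 0.2265272 ] [-3.13936022 -0.00925993 -0.10050866] [ 0.57320782 -0.53591623  0.01043299] [0.02966743 0.00427183 0.00373269]
```

View pics/w10b.png

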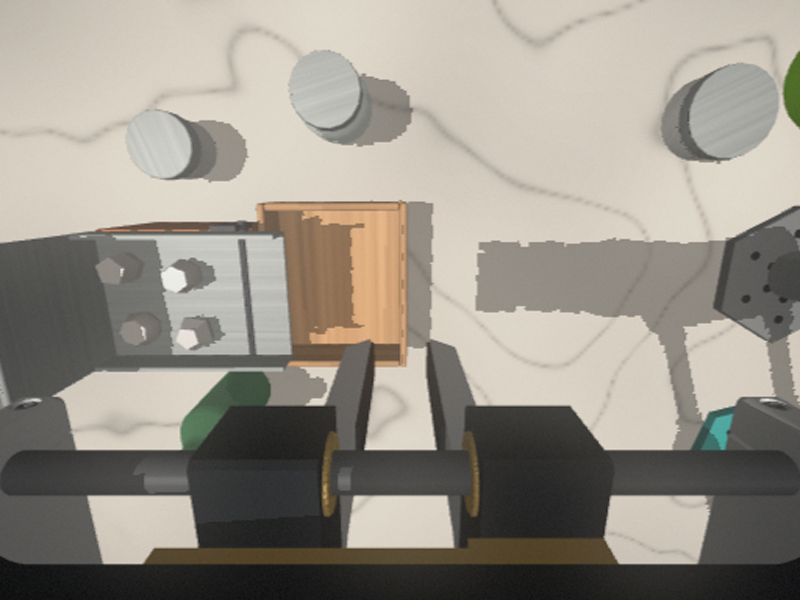

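View pics/s10b.png

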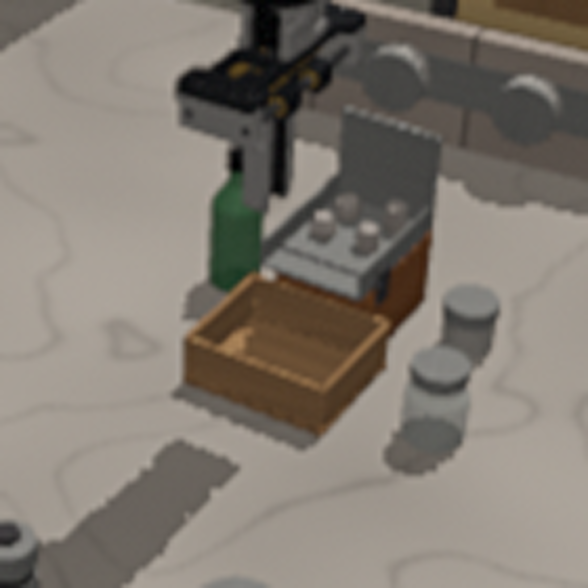

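```bash
python3 - <<'E' | sed -n '/==/,$p'
from fit import *
print('==')
w=load('w10'); W=lambda u,v:((u+.5)/1.5625-.5,(v+.5)/1.5625-.5)
p=np.array([.5067,.2478]); a=np.radians(84.2)
for uv in [(260,203),(407,202),(406,366)]: q=ray(w,*W(*uv),.05); print(q,R(-a)@(q[:2]-p))
# plate and pushing points
for th in np.arange(0,1.01,.2):
    x=.111*np.cos(th)-.060*np.sin(th); z=.081+.060*np.cos(th)+.111*np.sin(th); q=R(a)@np.array([x,0])+p; print(th,x,z,q)
q=R(a)@np.array([.150,0])+p; print(q); shift([*q,.30],-5.8)
E
```

```text
==
[0.5746 0.2368 0.05  ] [-0.0041 -0.0686]
[0.5638 0.1215 0.05  ] [-0.1198 -0.0696]
[0.4255 0.1357 0.05  ] [-0.1198  0.0695]
0.0 0.111 0.14100000000000001 [0.5179 0.3582]
0.2 0.09686723029267415 0.1618562903887263 [0.5165 0.3442]
0.4 0.07887266979580121 0.17948909563643334 [0.5147 0.3263]
0.6000000000000001 0.057733704851272154 0.19319545144142963 [0.5125 0.3052]
0.8 0.03429307928356399 0.20242892865067696 [0.5102 0.2819]
1.0 0.009485296862889722 0.2068214176657649 [0.5077 0.2572]
[0.5219 0.397 ]
shift mm [  -1.7 -264.9  -76.5] twist 0.0
```

```bash
python3 -m handwheel '[[24,0,0,-20,0],[10,0,-10,-45,0],[0,0,-40,-65,0],[0,0,-75,-75,0],[0,-1,-110,-75,0],[0,-1,-145,-75,0],[0,-1,-180,-75,0],[0,-2,-215,-75,0],[0,-2,-240,-75,0],[0,-2,-258,-75,0],[0,-2,-265,-75,0],[0,-2,-265,-60,0],[0,-2,-265,-35,0],[0,-2,-265,-5,0],[0,-2,-265,25,0],[0,-2,-265,50,0],[0,-2,-265,62,0],[0,-2,-265,64,0],[0,-2,-265,64,0]]' 20; python3 - <<'E'
from h import *
s=ctrl.state(); print(s['position'],s['ee_rot'],s['ft_force'],s['moment'],s['opening'])
d=snap('wrist','w11')
cv2.imwrite('pics/w11b.png',cv2.resize(d['frame'][:,:,::-1],(800,600),interpolation=cv2.INTER_CUBIC))
d=snap('side','s11')
cv2.imwrite('pics/s11b.png',cv2.resize(d['frame'][80:220,220:400,::-1],None,fx=4.2,fy=4.2,interpolation=cv2.INTER_CUBIC))
E
```

```text
clock: 18.65
position: [0.5193, 0.3955, 0.1548]
ee_rot: [3.139, 0.003, -0.101]
ft_force: [0.3, 0.5, 0.4]
opening: 0.0006
[0.51929079 0.39548443 0.15482041] [ 3.13856784  0.00343198 -0.10125644] [0.26146497 0.5353073  0.39479278] [ 0.03412894  0.01504541 -0.03157068] 0.0006488563809307556
```

View pics/w11b.png

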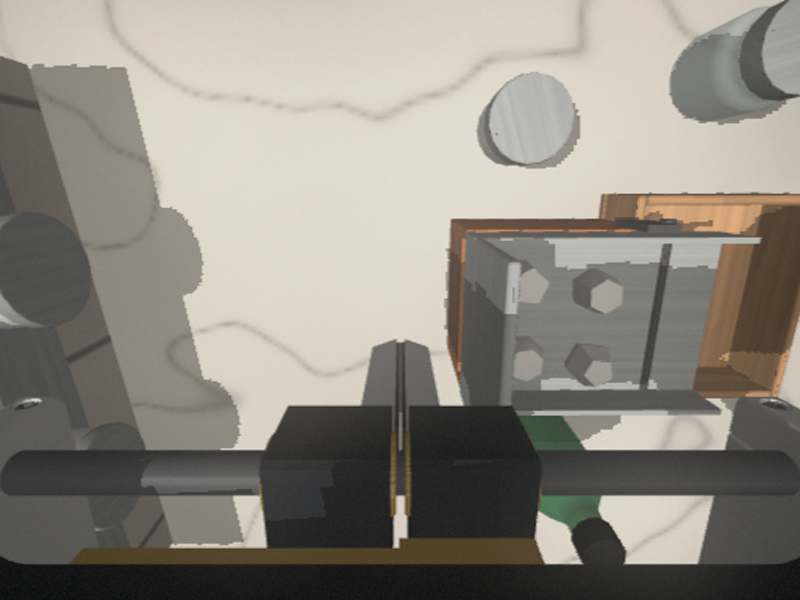

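View pics/s11b.png

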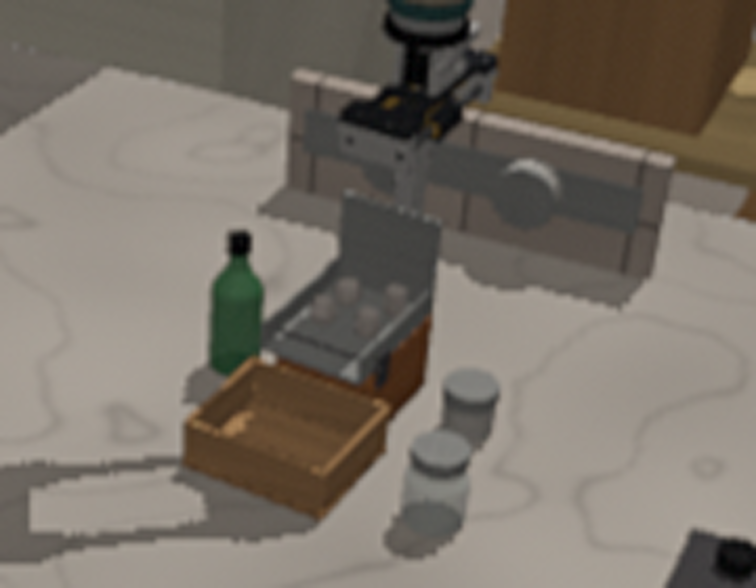

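```bash
python3 - <<'E'
from h import *
s=ctrl.state(); p=np.array([.5067,.2478]); a=np.radians(84.2)
d=s['position'][:2]-p; print('stand', np.cos(a)*d[0]+np.sin(a)*d[1], -np.sin(a)*d[0]+np.cos(a)*d[1], s['position'][2])
E
```

```text
stand 0.1494973113869035 0.001072232195631304 0.15745079287187255
```

```bash
python3 -m handwheel '[[0,0,8,0,0],[0,0,16,-1,0],[0,0,22,-2,0],[0,0,25,-2.5,0],[0,0,27,-4.5,0],[0,0,29,-8,0],[0,0,31,-11,0],[0,0,33,-14,0],[0,0,36.5,-19,0],[0,0,40,-23.5,0],[0,0,44.5,-28,0],[0,0,48.5,-32.5,0],[0,0,50.5,-34.5,0],[0,0,50.5,-34.5,0]]'; python3 - <<'E'
from h import *
s=ctrl.state(); print(s['position'],s['ee_rot'],s['ft_force'],s['moment'],s['opening'])
d=snap('side','s12')
cv2.imwrite('pics/s12b.png',cv2.resize(d['frame'][80:220,220:400,::-1],None,fx=4.2,fy=4.2,interpolation=cv2.INTER_CUBIC))
E
```

```text
clock: 19.92
position: [0.5154, 0.3462, 0.1923]
ee_rot: [-3.141, -0.001, -0.101]
ft_force: [-0.8, 2.5, -0.1]
opening: 0.0
[0.51537136 0.34615094 0.19233743] [-3.14122560e+00 -9.23145797e-04 -1.01212528e-01] [-0.83859799  2.46418882 -0.09600381] [ 0.42629708 -0.01019368 -0.05997141] 7.502785892527051e-06
```

View pics/s12b.png

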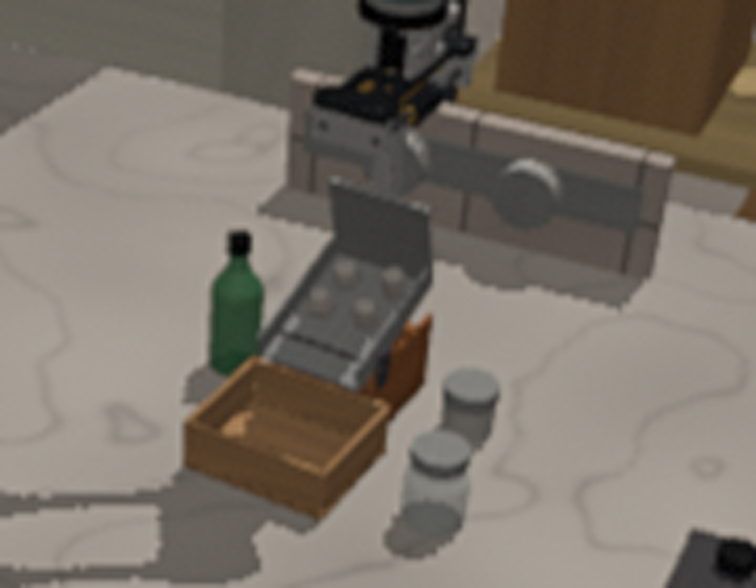

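```bash
python3 -m handwheel '[[0,0,2,-2,0],[0,0,5,-4.5,0],[0,0,7.6,-6.5,0],[0,0,10,-8.5,0],[0,0,12.5,-10.2,0],[0,0,15,-12,0],[0,0,17.9,-13.9,0],[0,0,20.5,-15.5,0],[0,0,23,-17,0],[0,0,25.8,-18.6,0],[0,0,28.8,-20.2,0],[0,0,31.5,-21.5,0],[0,0,34.5,-23,0],[0,0,37.5,-24.2,0],[0,0,40.3,-25.4,0],[0,0,40.3,-25.4,0],[0,0,40.3,-25.4,0]]'; python3 - <<'E'
from h import *
s=ctrl.state(); print(s['position'],s['ee_rot'],s['ft_force'],s['moment'],s['opening'])
d=snap('side','s13')
cv2.imwrite('pics/s13b.png',cv2.resize(d['frame'][80:220,220:400,::-1],None,fx=4.2,fy=4.2,interpolation=cv2.INTER_CUBIC))
E
```

```text
clock: 21.38
position: [0.5111, 0.3063, 0.217]
ee_rot: [3.142, -0.0, -0.101]
ft_force: [-0.2, 1.3, -0.3]
opening: 0.0001
[0.51109496 0.30631284 0.21695229] [ 3.14154954e+00 -2.12817766e-05 -1.01003388e-01] [-0.21134381  1.30825333 -0.25037298] [0.21910128 0.04215939 0.01843426] 0.00013527820797889703
```

View pics/s13b.png

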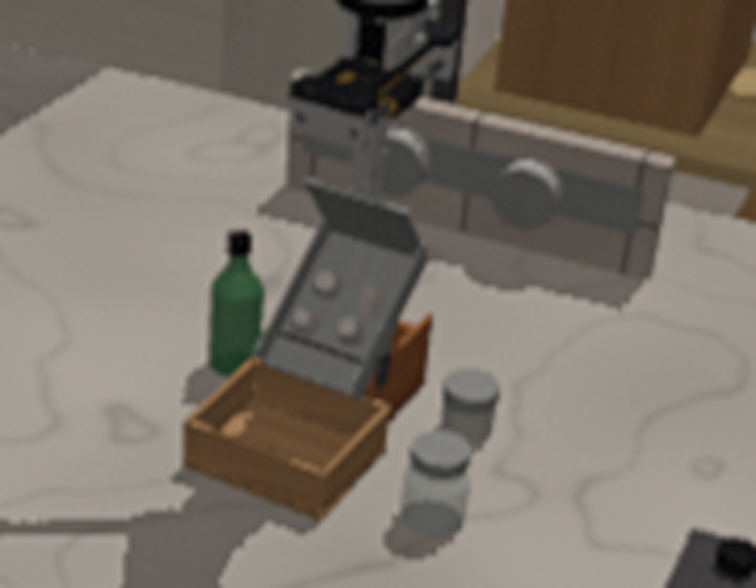

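```bash
python3 -m handwheel '[[0,0,2,-0.8,0],[0,0,4,-1.5,0],[0,0,6,-2.2,0],[0,0,8,-2.8,0],[0,0,10,-3.5,0],[0,0,12,-4,0],[0,0,14,-4.5,0],[0,0,16,-5,0],[0,0,18,-5.5,0],[0,0,18,-5.5,0],[0,0,18,-5.5,0]]'; python3 - <<'E'
from h import *
s=ctrl.state(); print(s['position'],s['ee_rot'],s['ft_force'],s['moment'],s['opening'])
d=snap('side','s14')
cv2.imwrite('pics/s14b.png',cv2.resize(d['frame'][80:220,220:400,::-1],None,fx=4.2,fy=4.2,interpolation=cv2.INTER_CUBIC))
E
```

```text
clock: 22.35
position: [0.5094, 0.2884, 0.2224]
ee_rot: [3.141, -0.0, -0.101]
ft_force: [0.8, 1.6, 0.0]
opening: 0.0003
[0.50936071 0.28842783 0.22237957] [ 3.14147369e+00 -1.00480279e-04 -1.00923189e-01] [0.75458781 1.61314719 0.02566701] [ 0.20526681  0.00173172 -0.00733047] 0.00026971475180702164
```

View pics/s14b.png

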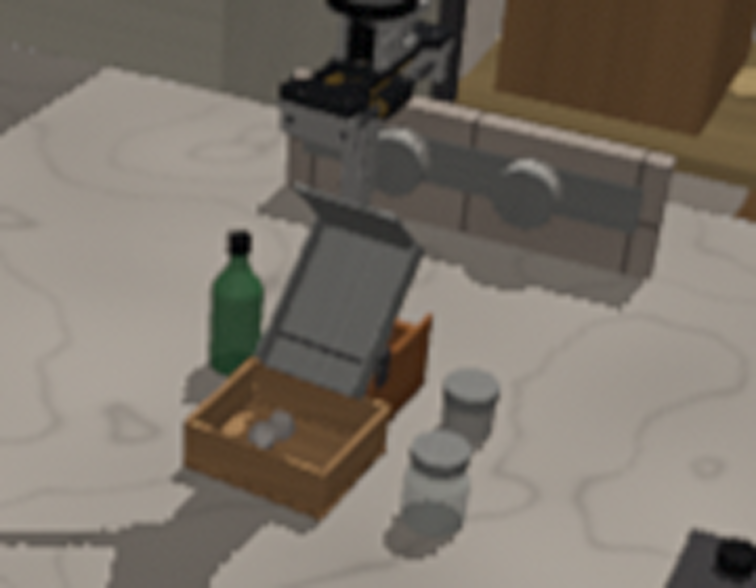

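```bash
python3 -m handwheel '[[0,0,2.5,-0.5,0],[0,0,5,-1,0],[0,0,6,-1.3,0],[0,0,6,-1.3,0],[0,0,6,-1.3,0]]'; python3 - <<'E'
from h import *
d=snap('wrist','w15')
cv2.imwrite('pics/w15b.png',cv2.resize(d['frame'][:,:,::-1],(800,600),interpolation=cv2.INTER_CUBIC))
d=snap('top','t15')
cv2.imwrite('pics/t15b.png',cv2.resize(d['frame'][110:240,100:270,::-1],None,fx=4.6,fy=4.6,interpolation=cv2.INTER_CUBIC))
E
```

```text
clock: 22.82
position: [0.5088, 0.2826, 0.2237]
ee_rot: [-3.142, -0.0, -0.101]
ft_force: [-0.2, 0.9, 2.1]
opening: 0.0005
```

View pics/w15b.png

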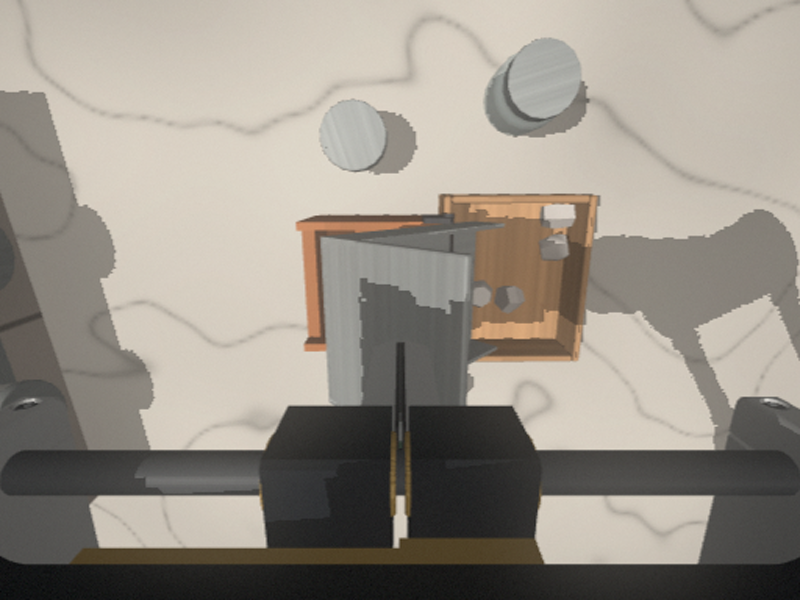

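View pics/t15b.png

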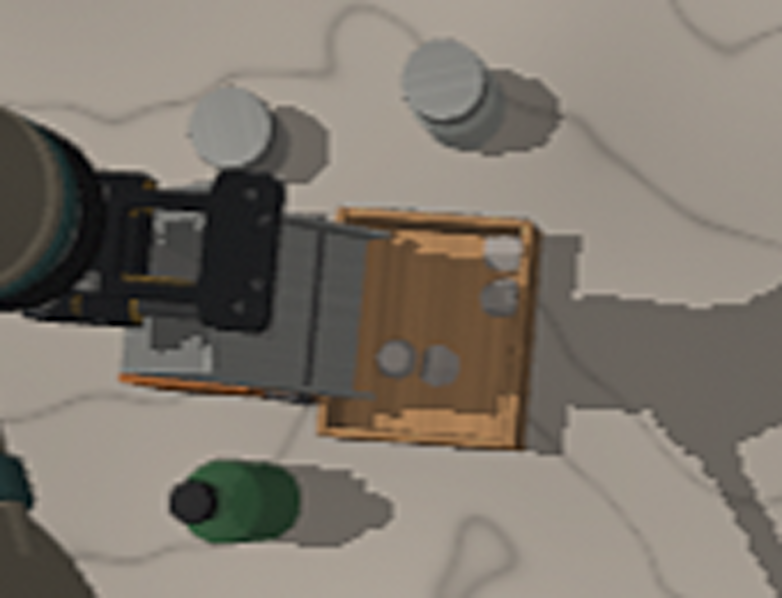

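```bash
python3 -m handwheel '[[0,0,-6,1.3,0],[0,0,-12,2.8,0],[0,0,-18,4.6,0],[0,0,-24,6.8,0],[0,0,-30,9.3,0],[0,0,-35.5,12,0],[0,0,-41,15,0],[0,0,-46.4,18.3,0],[0,0,-52,22,0],[0,0,-56.7,25.7,0],[0,0,-62,30,0],[0,0,-66.1,34.1,0],[0,0,-70.5,38.5,0],[0,0,-74.7,43.3,0],[0,0,-78.5,48,0],[0,0,-82.3,53.4,0],[0,0,-86,59,0],[0,0,-92,64,0],[0,0,-105,64,0],[0,0,-118,60,0]]'; python3 -m handwheel '[[0,0,0,-30,0],[0,0,0,-70,0],[0,0,0,-110,0],[0,0,0,-140,0],[0,0,0,-150,0],[0,0,0,-150,0]]';  python3 - <<'E'
from h import *
s=ctrl.state(); print(s['position'],s['ft_force'])
d=snap('wrist','w16')
cv2.imwrite('pics/w16b.png',cv2.resize(d['frame'][:,:,::-1],(800,600),interpolation=cv2.INTER_CUBIC))
d=snap('top','t16')
cv2.imwrite('pics/t16b.png',cv2.resize(d['frame'][110:240,100:270,::-1],None,fx=4.6,fy=4.6,interpolation=cv2.INTER_CUBIC))
d=snap('side','s16')
E
```

```text
clock: 24.58
position: [0.5198, 0.399, 0.1615]
ee_rot: [3.137, 0.003, -0.101]
ft_force: [1.0, -0.1, 0.7]
opening: 0.0004
clock: 25.08
position: [0.5218, 0.4005, 0.3163]
ee_rot: [-3.139, -0.005, -0.101]
ft_force: [0.1, 1.0, 0.6]
opening: 0.0003
[0.52178318 0.40052726 0.31633523] [0.07128376 1.00637566 0.58933294]
```

View pics/w16b.png

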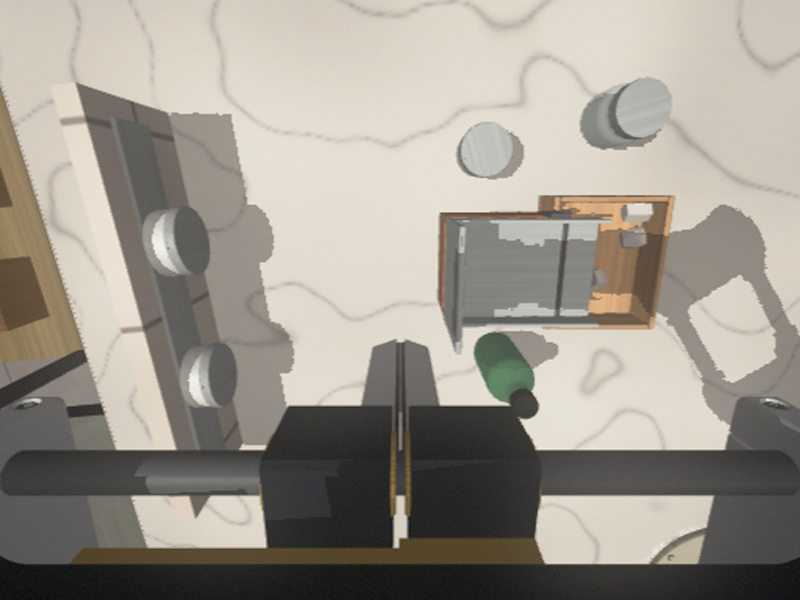

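View pics/t16b.png

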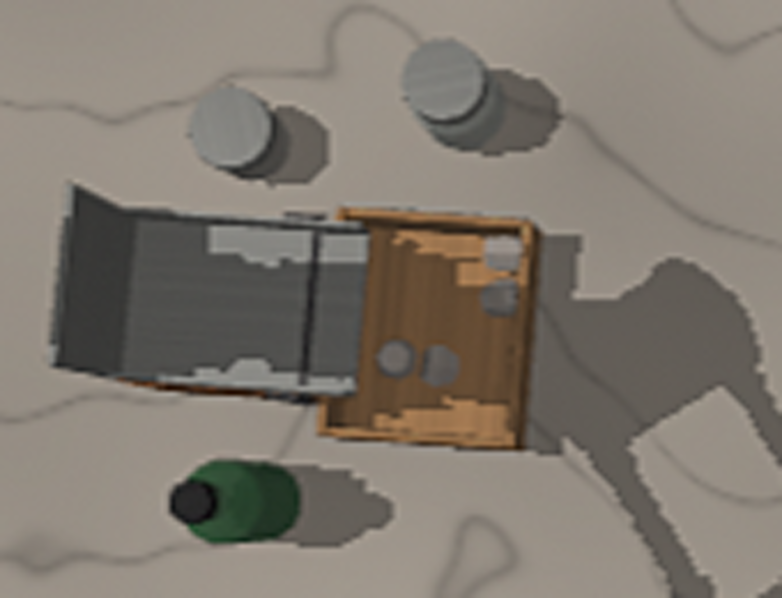

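View pics/s16.png

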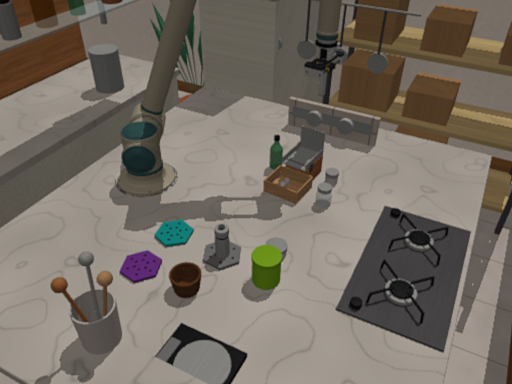

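```bash
python3 - <<'E' | sed -n '/==/,$p'
from fit import *
print('==')
w=load('w16'); W=lambda u,v:((u+.5)/1.5625-.5,(v+.5)/1.5625-.5)
p=np.array([.5067,.2478]); a=np.radians(84.2)
for uv in [(540,196),(674,196),(654,328)]: q=ray(w,*W(*uv),.05); print(q,R(-a)@(q[:2]-p))
t=load('t16'); print('top')
q=[ray(t,*Z(*uv),.05) for uv in [(338,207),(541,222),(526,450),(318,434)]]
for k in q: print(k,R(-a)@(k[:2]-p))
v=(q[1]-q[2]); print(np.degrees(np.arctan2(v[1],v[0]))+90)
E
```

```text
==
[0.5766 0.2559 0.05  ] [ 0.0152 -0.0687]
[0.5634 0.1241 0.05  ] [-0.1174 -0.0689]
[0.4262 0.1359 0.05  ] [-0.1194  0.0688]
top
[0.5729 0.2383 0.05  ] [-0.0027 -0.0668]
[0.5603 0.1152 0.05  ] [-0.1265 -0.0668]
[0.4226 0.1264 0.05  ] [-0.1293  0.0714]
[0.4354 0.2512 0.05  ] [-0.0039  0.0712]
85.34324828730036
```

```bash
python3 - <<'E'
from h import *
s=ctrl.state(); print(s['clock'],s['qvel'],s['ft_force'])
print(ctrl.job_done())
E
```

```text
25.2333 [-0.00104837  0.00752089  0.01438162  0.00236534  0.00405357 -0.00188666] [-0.49967749  0.5503735  -0.5801946 ]
the job is handed in; nothing more can be done
None
```

I did the whole task in order and handed the job in at 25.2 s of the 72 s allowed. The hand-in gives no verdict, so what follows comes from my own checks.

- **Grinder:** I lifted it out of the gap and let it go on the grey trivet. The pictures show it upright, and the gripper let go about 3 mm from the trivet's centre.
- **Box:** I gripped its wall and slid it until it pressed firmly on the stand (about 13 N). After the pour the wrist camera put it flush to about 2 mm, centred to about 1 mm and square to about 1°.
- **Tray and salt:** I tipped the tray to about 0.9 rad by its back plate. All four lumps slid into the box without the gripper going near them. The tray then came back to its starting position in the top picture.
- **Bystanders:** The pictures show the bystanders standing where they were, and the last force reading showed the arm touching nothing.

Two readings disagreed:

- **Top camera:** It put the box 6–9 mm further from the stand at its outer wall, but only about 3–4 mm at the face against the stand. It had read about 3 mm off the wrist camera on earlier objects too, so I trusted the wrist camera and the contact stop.
- **Wrist corner:** One corner, partly hidden by the tray, gave an impossible position, and I discarded it.

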